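# Open the safety-capped pickle bottle and hold its cap over the mouth

## Robot

A 7-joint arm with a two-finger parallel gripper is mounted at the origin on the work surface. World frame = base frame: x ahead of the robot, y to its left, z up, the work surface at z = 0. Lengths are in mm, angles in rad, forces in N, time in s.
With the tool pointing down it reaches from about 425 to 800 mm from the base axis. Payload 8.3 kg.
Tool frame: the origin (TCP) lies on the centre line of the jaws, within the pads' length; the fingertips stand 8 mm ahead of it and the grasp point (between the pads) lies 11 mm behind it; z points along the fingers, y is the direction in which the jaws open and shut (so a half turn about z gives the same grasp; the last joint's range is limited). The gripper opens to 85 mm and grips with 20 to 120 N. Pads are 22 mm wide; open, the fingers measure 114 mm over their backs; the gripper's body (76 mm by 85 mm) begins 54 mm behind the grasp point. The pads swing forward as they close: fully open they stand 13 mm farther back than shut.
Start: joints at [-1.296, 0.383, 0.016, 1.37, -0.006, 1.388, -0.046], TCP at [207.081, 589.679, 239.279] pointing down, gripper open.
Joint ranges: [-2.95, 2.95], [-0.25, 2.06], [-1.52, 1.56], [0.18, 2.33], [-1.44, 4.58], [0.02, 2.06], [-3.01, 3.01]. Speed limits (rad/s): [2.39, 2.39, 3.01, 3.01, 3.14, 3.14, 3.14].

## Interface

Orientations are given as a unit quaternion [w, x, y, z].
In Python, from workcell import manip gives the robot as it stands. The module is installed in compiled form; this text tells all that it offers.
- The arm moves only by the tool drive_tool, never from a script. Its argument "steps" is a list of rows, each a list of 2 entries, a list of its own where there are three numbers: the shift along the world's x, y, z in m, then the turn, a rotation vector about the world's x, y, z in degrees. A call has 1 to 5 rows; each row shifts and turns the commanded pose from where the row before left it; what a row does not reach is not made up. A row lasts 1/8 s, in which the tool goes at most 62.5 mm and 10.7 degrees, less where a joint would pass 70% of its speed; a pose out of reach is approached as far as the arm can. A call is refused whole if a number of a shift passes 0.0625 or a number of a turn 10.7, either way. A call with a gripper value outside its range is refused whole. "claw" is the closure in counts, from 0 (fully open) to 255 (shut), set as the call begins (left out, the last holds). The fingers move at their own pace and stop on an object; "squeeze" is the grip in N (left out, the last holds). Time passes only in rows, so rows that do not move let the fingers close. It gives the time, the measured TCP pose, the force and the opening at its end, in the units of the state.
- manip.sense(): the state, without advancing time (a new reading comes with each control period).
- manip.get_image(name): name is "side" or "top"; returns the picture (384x512x3 uint8, red, green, blue); there is no depth.
- manip.get_calibration(name): a dict with "mtx" (3x3 intrinsics, pixels), "extrinsics" (4x4, takes a point from camera to world coordinates). Camera axes: x right, y down, z forward; pixel columns grow to the right and rows downward; lengths in mm; the calibration is good to about 2 mm. A picture is of the moment at which its call begins. get_calibration takes no time and is no camera call.
- manip.job_done(): hands the job in, once; it reports no verdict.
Trained networks look in the newest picture that a camera, given by its name, has taken for a name from the list of things; names that differ only in an ending like _2 or _b are one class to them, and where a whole thing is asked for, a point or a joint stands for the part that bears it (a point fixed in the world has none). Each returns a list of dicts, best first, with "confidence" (0 to 1); they miss things now and then, are a little off and sometimes report something else, mostly with a low value. They report only what shows in the picture. A call takes as long as a camera call. They do not tell look-alikes from the thing itself.
- manip.boxes_of(camera, label): "xyz" ([x, y, z] in mm, in world coordinates, good to about 4 mm: the middle of the surface that is visible of it).
- manip.landmark_of(camera, label): "xyz" ([x, y, z] in mm, in world coordinates, good to about 4 mm: a listed point, or the origin of a listed thing).
The state is a dict: "time": time; "joints": joint angles; "joint_vel": joint speeds; "joint_torque": joint torques, N m; "tcp_pos": TCP position; "tcp_rot": TCP orientation; "ft_force": force on the tool from outside, world axes, zero at the start; "moment": the same for the moment, N m; "width": finger opening in mm.
Only numpy, scipy, OpenCV 4.12 (cv2) and the standard library are available. Lean on these libraries where they do the work, as an engineer would, in place of code of your own. Each camera call takes 0.05 s, during which the arm holds its last target.

## Task

In the wooden stand on the goldsmith's bench, open the square bottle with the push-and-turn safety cap: press the cap down, twist it anticlockwise (seen from above) while it is down until it comes free, then lift it off. Finish while still holding the cap level in the gripper, right above the bottle's mouth and about 5 cm clear of it. The bottle stays standing in its pocket, and the other bottle, the jar, the tongs and the steel block stay where they are.

Things in the scene. Friction and masses are not known exactly. Their poses are not given: they have to be found in the camera images.
- stand: Wooden bottle stand screwed to the bench: a block 104 x 340 x 32 mm high with three square pockets 73 mm wide, 24 mm deep (floor 8 mm above the bench) in a row along its y axis at y = -110, 0, +110 mm. Origin: centre of its underside, z up. Which container stands in which pocket varies.
- bottle: Bottle to open: loose, white plastic, square body 70 x 70 x 88 mm, sloping shoulder to z = 99 mm, about 0.45 kg; stands in a pocket that keeps it from turning (1.5 mm play a side). Origin: centre of its underside, z up on the neck axis. Neck 37 mm across with a 50 mm round bead, upper face at z = 107.5, and under the cap three lock lips that reach up to z = 125.
- mouth (a point): Centre of the bottle's mouth, on the neck axis at the rim, 131 mm above the bottle's underside; moves with the bottle.
- cap: Push-and-turn safety cap of the square bottle: white, round, ribbed side, 52 mm across, 30 mm high, about 50 g, loose but locked on the neck. Origin: centre of its lower edge, z up. Locked: axes parallel to the bottle's, origin 115 mm above the bottle's underside (top at 145). Its side takes a squeeze of 50 to 100 N. Not pressed, it neither turns nor lifts: pulling lifts the whole bottle.
- cap_top (a point): Centre of the cap's flat top, 30 mm above its origin; moves with the cap. Pressed down 5.5 to 7.5 mm (7.5 mm: its edge meets the bead) the cap turns anticlockwise seen from above, not clockwise. Turned 40 degrees it is free, at 84 it meets a stop; aim at 60. Keep it pressed while turning. Then the spring lets it up 2 mm past locked height and it lifts straight off.
- liner (a joint): Spring disc inside the cap, a slide along the cap's z, in m: 0 with the cap locked, grows to 0.0075 as the cap is pressed 7.5 mm down, -0.002 when the cap is off. It pushes the cap up with 6 N at 0 and 13.5 N at 0.0075.
- tall_bottle: Bystander: round white plastic bottle, 66 mm across, 165 mm high, with a slim neck and small screw cap, standing loose in another pocket of the stand. Origin at the centre of its underside.
- jar: Bystander: low round amber glass jar with a wide black lid, 68 mm across, 85 mm high, standing loose in another pocket of the stand. Origin at the centre of its underside.
- tongs: Bystander: copper pickle tongs lying on the bench on the robot's side of the stand, about 200 x 25 x 13 mm. Origin near the middle of their length, at the bench, x along their length.
- bench_block: Bystander: polished steel bench block 75 x 75 x 18 mm lying on the bench on the far side of the stand. Origin at the centre of its underside.
Not all that is in view belongs to the job. What is meant by the cap is not blue or green, and is the larger of those in its own colour.

How it is judged:
By the outcome, as a careful person would: the job done as asked, in the order asked, and still so for the second after the job is handed in, while the arm keeps its last pose, push and grip.
It also fails if it takes over 38 s, if anything falls off the work surface, if the arm or the gripper's body presses on something with over 40 N, if the wrist force passes 120 N, or if a joint passes its speed limit or range.

## Working session

There is one attempt and no reset: what is moved stays moved. The work goes in short steps, Python scripts to look and compute and a tool call to move; the robot and the scene stay as the last step left them, time stands still between calls to the robot, and variables do not carry over. Pictures are saved under pics/ and viewed, and the job is handed in when it is done.

Besides the shell and the picture viewer there is one more tool, called as name(argument=value, ...) on one line, values as JSON. drive_tool: Moves the arm, as the interface text tells. Its arguments: {"type":"object","properties":{"steps":{"type":"array","items":{"type":"array"}},"claw":{"type":"number"},"squeeze":{"type":"number"}},"required":["steps"]}

```bash
mkdir -p pics; python3 - <<'E'
from workcell import manip
import cv2
for c in ["side","top"]:
    im=manip.get_image(c); cv2.imwrite(f"pics/{c}0.png",im[:,:,::-1])
    for l in ["cap","cap_top","mouth","bottle","stand"]:
        print(c,l,[([round(v) for v in d["xyz"]],round(d["confidence"],2)) for d in manip.landmark_of(c,l)][:5])
    K=manip.get_calibration(c); print(K["mtx"].round(1).tolist(),K["extrinsics"].round(3).tolist())
s=manip.sense(); print(s["time"],s["tcp_pos"],s["tcp_rot"],s["ft_force"],s["width"])
E
```

```text
side cap [([558, 29, 123], 0.85), ([449, 42, -3], 0.68), ([678, 62, -1], 0.67), ([564, 140, 4], 0.67)]
side cap_top [([563, 139, 19], 0.72), ([450, 45, 21], 0.65), ([559, 32, 157], 0.64), ([671, 65, 26], 0.58)]
side mouth []
side bottle [([556, 28, 7], 0.72)]
side stand [([558, -79, 4], 0.62)]
[[401.5, 0.0, 258.0], [0.0, 401.5, 192.5], [0.0, 0.0, 1.0]] [[-0.95, -0.146, 0.278, 422.541], [-0.313, 0.508, -0.803, 579.16], [-0.024, -0.849, -0.528, 449.06], [0.0, 0.0, 0.0, 1.0]]
top cap [([565, 137, 0], 0.86), ([564, 29, 124], 0.84), ([449, 44, 1], 0.7), ([677, 63, -3], 0.64)]
top cap_top [([451, 46, 21], 0.93), ([559, 141, 23], 0.79), ([560, 28, 149], 0.76), ([676, 62, 31], 0.72)]
top mouth [([558, 30, 137], 0.77), ([550, -192, 12], 0.63)]
top bottle [([563, 28, 9], 0.92)]
top stand [([554, -82, 4], 0.55)]
[[485.4, 0.0, 256.2], [0.0, 485.4, 188.1], [0.0, 0.0, 1.0]] [[-0.027, -0.996, 0.089, 530.228], [-1.0, 0.027, -0.006, 31.751], [0.003, -0.089, -0.996, 844.47], [0.0, 0.0, 0.0, 1.0]]
0.6 [207.10208598 589.68205054 239.3043248 ] [-1.53707118e-05  1.68097419e-01  9.85770388e-01  4.59326704e-07] [-0.57765117 -0.02552014 -0.28340848] 85.62103507386365
```

View pics/side0.png

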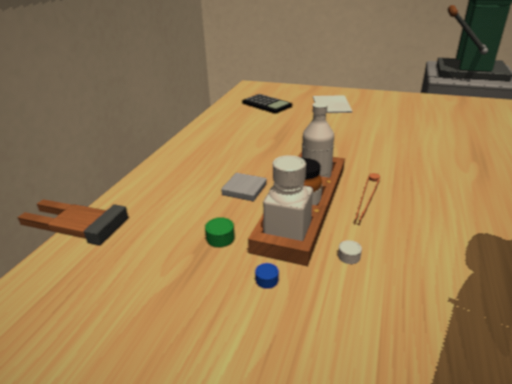

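View pics/top0.png

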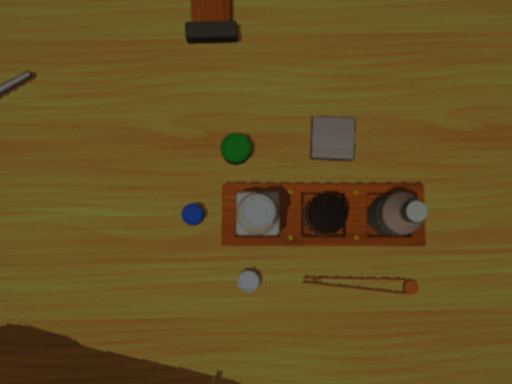

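Candidates: white cap on the square bottle at top (258,212) / side (289,172); small loose white cap at top (248,281); blue (193,214); green (236,148). The white one on the bottle is the larger of the white ones, so it fits. I'll confirm this with an enlarged crop and measure it.

```bash
cat > h.py <<'E'
from workcell import manip
import cv2, numpy as np
def ray(c,uv,z):
    K=manip.get_calibration(c);M=K["mtx"];T=K["extrinsics"]
    d=T[:3,:3]@np.linalg.solve(M,[uv[0],uv[1],1]);o=T[:3,3]
    return o+d*(z-o[2])/d[2]
def proj(c,p):
    K=manip.get_calibration(c);T=K["extrinsics"]
    q=K["mtx"]@(T[:3,:3].T@(np.array(p)-T[:3,3]));return q[:2]/q[2]
E
python3 - <<'E'
from h import *
im=cv2.imread("pics/top0.png");s=cv2.imread("pics/side0.png")
a=cv2.resize(im[170:300,215:315],(400,520),interpolation=cv2.INTER_CUBIC)
b=cv2.resize(s[145:275,240:340],(400,520),interpolation=cv2.INTER_CUBIC)
a=cv2.convertScaleAbs(a,alpha=1.5)
cv2.imwrite("pics/crop.png",np.hstack([a,b]))
g=cv2.cvtColor(im,cv2.COLOR_BGR2GRAY)
c=cv2.HoughCircles(cv2.resize(g[170:255,215:315],None,fx=4,fy=4,interpolation=cv2.INTER_CUBIC),cv2.HOUGH_GRADIENT,1,30,param1=80,param2=20,minRadius=60,maxRadius=90)
if c is not None:
  for x,y,r in c[0][:4]:
    uv=((x+.5)/4-.5+215,(y+.5)/4-.5+170);print(uv,r/4,ray("top",uv,153).round(1), "rad mm",r/4*(844-153)/485)
# stand holes by colour
hsv=cv2.cvtColor(im,cv2.COLOR_BGR2HSV)
for n,p in dict(tl=(222,183),tr=(424,183),bl=(222,245),br=(424,244)).items(): print(n,ray("top",p,32).round(1))
for p in [(556,28,153),(560,30,153)]: print(p,proj("top",p),proj("side",p))
E
```

```text
tl [612.9  84.5  32. ]
tr [ 603.8 -255.4   32. ]
bl [509.3  86.7  32. ]
br [ 501.9 -249.5   32. ]
(556, 28, 153) [256.83972191 213.23560107] [291.28931745 162.16619495]
(560, 30, 153) [255.36017892 210.4644044 ] [288.51906086 162.4161463 ]
```

View pics/crop.png

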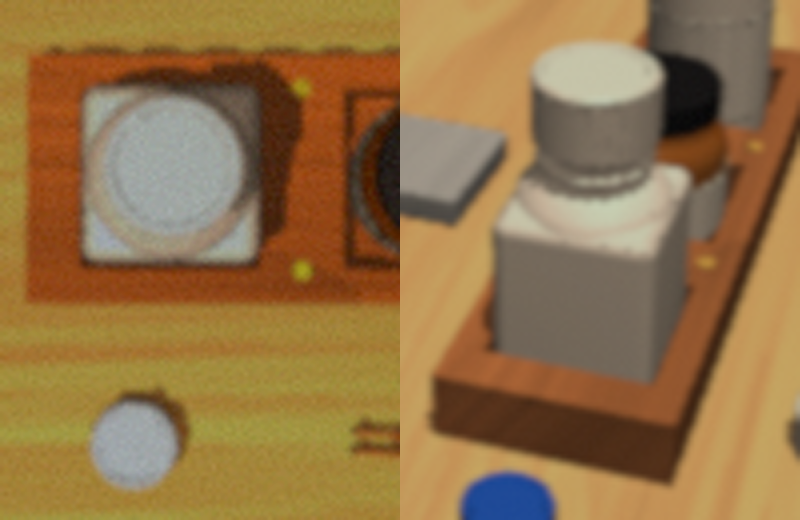

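The crop confirms it: the large ribbed white cap sits on the square bottle, with its top centred at crop (174,163), which is top-view (258.1,210.4). The loose white cap at (248,281) is clearly smaller.

```bash
python3 - <<'E'
from h import *
print(ray("top",(258.1,210.4),153).round(1), ray("side",(289.1,164.1),153).round(1))
# stand direction
s=manip.sense();print(s["time"])
from scipy.spatial.transform import Rotation as R
q=s["tcp_rot"];M=R.from_quat([q[1],q[2],q[3],q[0]]).as_matrix();print(M.round(3)); print(np.degrees(np.arctan2(M[1,1],M[0,1])))
# two screws of the stand
for l in ["cap_top"]:
  for c in ["top","side"]:
    print([(d["xyz"].round(0) if hasattr(d["xyz"],"round") else d["xyz"]) for d in manip.landmark_of(c,l)])
im=cv2.imread("pics/top0.png");g=im.astype(int)
# dark edge: stand front/back edges fit
hsv=cv2.cvtColor(im,cv2.COLOR_BGR2HSV)
m=((hsv[:,:,0]<10)&(hsv[:,:,1]>150)).astype(np.uint8); m[:170]=0;m[255:]=0;m[:,:215]=0;m[:,430:]=0
pts=np.argwhere(m)[:,::-1].astype(np.float32)
n,lab,st,_=cv2.connectedComponentsWithStats(m); k=1+st[1:,4].argmax()
pts=np.argwhere(lab==k)[:,::-1].astype(np.float32)
r=cv2.minAreaRect(pts);print(r)
for p in cv2.boxPoints(r):print(p,ray("top",p,32).round(1))
E
```

```text
[560.   26.1 153. ] [557.7  35.3 153. ]
0.6
[[-0.943  0.331 -0.   ]
 [ 0.331  0.943  0.   ]
 [ 0.    -0.    -1.   ]]
70.64556529488705
[[451.3, 45.7, 21.0], [558.8, 140.7, 23.2], [560.2, 28.2, 149.0], [676.0, 62.2, 31.2]]
[[562.8, 139.4, 19.0], [449.5, 45.3, 20.8], [558.8, 32.2, 157.3], [671.1, 64.8, 25.9]]
((283.65380859375, 212.2692108154297), (4.160251617431641, 1.3867504596710205), 33.6900634765625)
[281.53842 211.69229] [562. -14.  32.]
[282.30765 210.53845] [563.9 -15.4  32. ]
[285.7692  212.84613] [559.9 -21.1  32. ]
[284.99997 213.99997] [558.  -19.7  32. ]
```

drive_tool(steps=[[[0.025,-0.04,0],[0,0,-5]],[[0.025,-0.04,0],[0,0,-5]],[[0.025,-0.04,0],[0,0,-5]],[[0.025,-0.04,0],[0,0,-5]],[[0.025,-0.04,0],[0,0,-5]]], claw=0, squeeze=60)

```text
time: 1.32
tcp_pos: [332.8, 388.3, 239.5]
tcp_rot: [-0.0, 0.379, 0.925, 0.0]
ft_force: [0.4, 0.6, 0.1]
width: 85.5
```

drive_tool(steps=[[[0.025,-0.04,0],[0,0,-5]],[[0.025,-0.04,0],[0,0,-5]],[[0.025,-0.04,0],[0,0,-5]],[[0.025,-0.04,0],[0,0,-5]],[[0.025,-0.04,0],[0,0,-5]]])

```text
time: 1.95
tcp_pos: [457.8, 188.3, 239.6]
tcp_rot: [0.0, 0.57, 0.822, 0.0]
ft_force: [0.4, 0.2, -0.3]
width: 85.5
```

drive_tool(steps=[[[0.025,-0.04,0],[0,0,-5]],[[0.025,-0.04,0],[0,0,-5]],[[0.025,-0.04,0],[0,0,-5]],[[0.02,-0.035,0],[0,0,-5]],[[0,0,0],[0,0,0]]])

```text
time: 2.58
tcp_pos: [553.0, 30.6, 239.4]
tcp_rot: [0.001, 0.706, 0.709, -0.0]
ft_force: [-0.1, -0.5, 0.2]
width: 85.5
```

drive_tool(steps=[[[0.007,-0.003,-0.03],[0,0,0]],[[0,0,-0.025],[0,0,0]],[[0,0,0],[0,0,0]]])

```text
time: 2.95
tcp_pos: [557.5, 32.9, 182.6]
tcp_rot: [-0.001, 0.702, 0.712, -0.001]
ft_force: [0.2, 0.8, 0.7]
width: 85.4
```

```bash
python3 - <<'E'
from h import *
a=manip.get_image("side");b=manip.get_image("top")
s=manip.sense();print(s["time"],s["tcp_pos"],s["joints"],s["joint_torque"].round(1) if hasattr(s["joint_torque"],"round") else 0)
print(proj("side",s["tcp_pos"]),proj("top",s["tcp_pos"]))
a=cv2.resize(a[95:245,220:370,::-1],(600,600),interpolation=cv2.INTER_CUBIC)[:, 100:500]
b=cv2.resize(b[150:270,200:320,::-1],(600,600),interpolation=cv2.INTER_CUBIC)[:, 100:500]
cv2.imwrite("pics/c2.png",np.hstack([a,cv2.convertScaleAbs(b,alpha=1.5)]))
E
```

```text
3.05 [559.16951236  32.45087411 185.09938117] [-0.57911656  0.30269227  0.57327349  1.6556791  -0.17261736  1.23360858
  0.04339454] [ -0.1 -47.5   6.2 -34.1  -0.   -0.    0. ]
[288.97905562 144.60978829] [253.60550227 210.10522052]
```

View pics/c2.png

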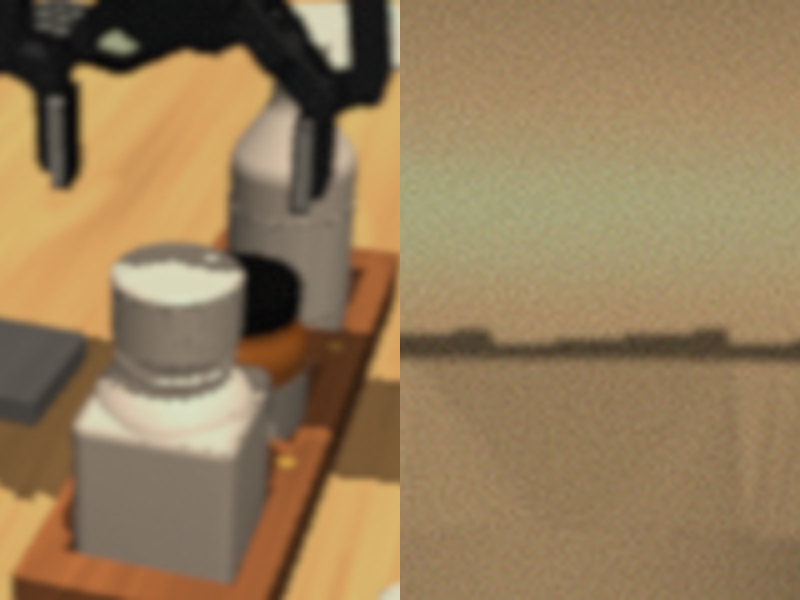

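The side view shows the fingers straddling above the cap, with tips at crop (62,187) and (300,210) and the cap top at (178,275). The fingers appear about 2 px lower than projected. That same offset explains the side/top disagreement on the cap, so y is about 28.

drive_tool(steps=[[[0.001,-0.004,-0.016],[0,0,0]],[[0,0,-0.016],[0,0,0]],[[0,0,-0.016],[0,0,0]],[[0,0,0],[0,0,0]],[[0,0,0],[0,0,0]]])

```text
time: 3.68
tcp_pos: [560.2, 27.6, 136.4]
tcp_rot: [0.0, 0.703, 0.711, -0.0]
ft_force: [0.2, -0.7, -0.3]
width: 85.2
```

```bash
python3 - <<'E'
from h import *
a=manip.get_image("side")
s=manip.sense();print(s["time"],s["tcp_pos"],s["ft_force"].round(1))
print(proj("side",s["tcp_pos"]))
a=cv2.resize(a[95:245,220:370,::-1],(750,750),interpolation=cv2.INTER_CUBIC)[100:650]
cv2.imwrite("pics/c3.png",a)
E
```

```text
3.725 [560.43388412  27.66603268 136.70260897] [ 0.   1.2 -0.7]
[288.45936031 170.73618644]
```

View pics/c3.png

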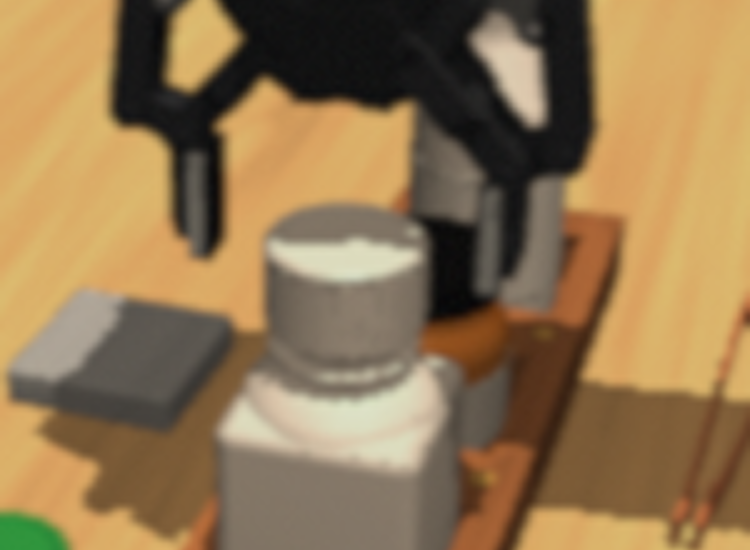

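```bash
python3 - <<'E'
from h import *
def cr(p):
    u=proj("side",p);return ((u[0]-220+.5)*5,(u[1]-95+.5)*5-100)
for dz in (5,0,-8):
  for dx in (42.6,-42.6):
    for dy in (11,-11):
      print(dz,dx,dy,np.round(cr((560.4+dx,27.7+dy,136.7+dz))))
for c in [(560,26,153),(560,28,153),(560,30,153),(560,35,153)]: print(c,np.round(cr(c)), [np.round(cr((c[0]+26*np.cos(t),c[1]+26*np.sin(t),c[2]))).tolist() for t in np.radians([0,90,180,270])])
E
```

```text
5 42.6 11 [208. 266.]
5 42.6 -11 [228. 236.]
5 -42.6 11 [470. 302.]
5 -42.6 -11 [483. 269.]
0 42.6 11 [208. 280.]
0 42.6 -11 [229. 249.]
0 -42.6 11 [469. 316.]
0 -42.6 -11 [483. 283.]
-8 42.6 11 [209. 301.]
-8 42.6 -11 [229. 270.]
-8 -42.6 11 [468. 338.]
-8 -42.6 -11 [481. 304.]
(560, 26, 153) [348. 234.] [[270.0, 224.0], [327.0, 272.0], [429.0, 244.0], [368.0, 199.0]]
(560, 28, 153) [347. 237.] [[268.0, 227.0], [325.0, 275.0], [427.0, 247.0], [367.0, 201.0]]
(560, 30, 153) [345. 240.] [[266.0, 229.0], [324.0, 278.0], [426.0, 250.0], [365.0, 204.0]]
(560, 35, 153) [341. 247.] [[262.0, 236.0], [319.0, 285.0], [422.0, 257.0], [361.0, 211.0]]
```

drive_tool(steps=[[[0,0,0],[0,0,0]],[[0,0,0],[0,0,0]],[[0,0,0],[0,0,0]],[[0,0,0],[0,0,0]],[[0,0,0],[0,0,0]]], claw=255, squeeze=20)

```text
time: 4.35
tcp_pos: [560.6, 27.7, 136.8]
tcp_rot: [0.0, 0.703, 0.711, 0.001]
ft_force: [0.5, -0.8, 5.4]
width: 51.5
```

```bash
python3 - <<'E'
from h import *
a=manip.get_image("side")
s=manip.sense();print(s["time"],s["tcp_pos"],s["ft_force"].round(1),s["moment"].round(2),s["width"],s["joints"].round(2))
a=cv2.resize(a[95:245,220:370,::-1],(750,750),interpolation=cv2.INTER_CUBIC)[100:650]
cv2.imwrite("pics/c4.png",a)
E
```

```text
4.4 [560.59924579  27.68490607 136.83184508] [1.1 0.4 5.6] [ 0.04 -0.2  -0.03] 51.86703975409812 [-0.56  0.35  0.56  1.71 -0.2   1.14  0.07]
```

View pics/c4.png

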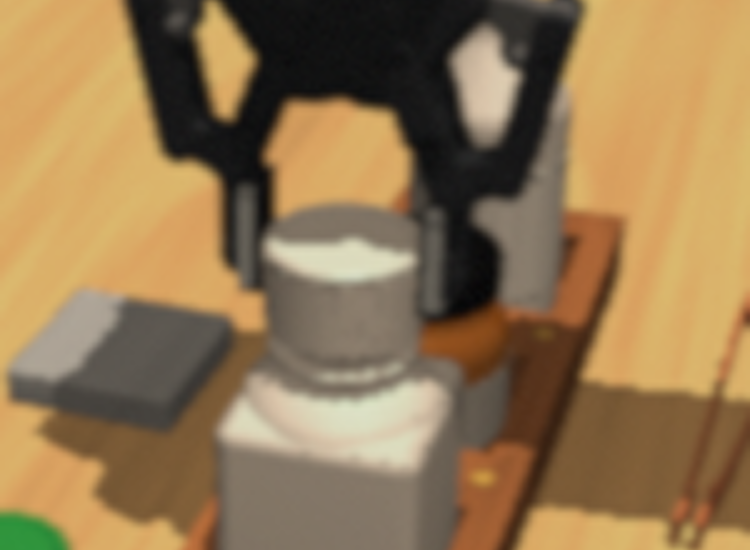

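Gripping along x worked: width is about 51.7 mm (cap is 52) and the side force is near zero, so x is right. I'll open, turn the jaws 90° and check y the same way.

drive_tool(steps=[[[0,0,0],[0,0,0]],[[0,0,0],[0,0,0]],[[0,0,0],[0,0,-10]],[[0,0,0],[0,0,-10]],[[0,0,0],[0,0,-10]]], claw=0)

```text
time: 5.03
tcp_pos: [559.7, 27.6, 135.9]
tcp_rot: [-0.0, 0.865, 0.502, -0.0]
ft_force: [-0.4, 0.6, -0.5]
width: 85.1
```

drive_tool(steps=[[[0,0,0],[0,0,-10]],[[0,0,0],[0,0,-10]],[[0,0,0],[0,0,-10]],[[0,0,0],[0,0,-10]],[[0,0,0],[0,0,-10]]])

```text
time: 5.65
tcp_pos: [559.7, 27.7, 135.9]
tcp_rot: [-0.0, 0.996, 0.09, -0.0]
ft_force: [0.3, -0.4, 0.0]
width: 85.3
```

drive_tool(steps=[[[0,0,0],[0,0,-10]],[[0,0,0],[0,0,0]],[[0,0,0],[0,0,0]]])

```text
time: 6.02
tcp_pos: [559.9, 27.7, 136.1]
tcp_rot: [0.0, 1.0, 0.008, -0.0]
ft_force: [-0.4, -0.5, -0.6]
width: 85.2
```

drive_tool(steps=[[[0,0,0],[0,0,0]],[[0,0,0],[0,0,0]],[[0,0,0],[0,0,0]],[[0,0,0],[0,0,0]],[[0,0,0],[0,0,0]]], claw=255)

```text
time: 6.65
tcp_pos: [560.2, 27.9, 136.4]
tcp_rot: [-0.0, 1.0, 0.006, 0.0]
ft_force: [-0.8, 1.2, 3.0]
width: 51.4
```

```bash
python3 - <<'E'
from h import *
a=manip.get_image("side")
s=manip.sense();print(s["time"],s["tcp_pos"],s["ft_force"].round(1),s["moment"].round(2),s["width"],s["joints"].round(2))
a=cv2.resize(a[95:245,220:370,::-1],(750,750),interpolation=cv2.INTER_CUBIC)[100:650]
cv2.imwrite("pics/c5.png",a)
E
```

```text
6.7 [560.16905275  27.81693393 136.42973907] [-0.3  2.2  3.1] [ 0.2   0.23 -0.01] 51.51737289926659 [-0.79  0.42  0.87  1.72 -0.35  1.16 -1.37]
```

View pics/c5.png

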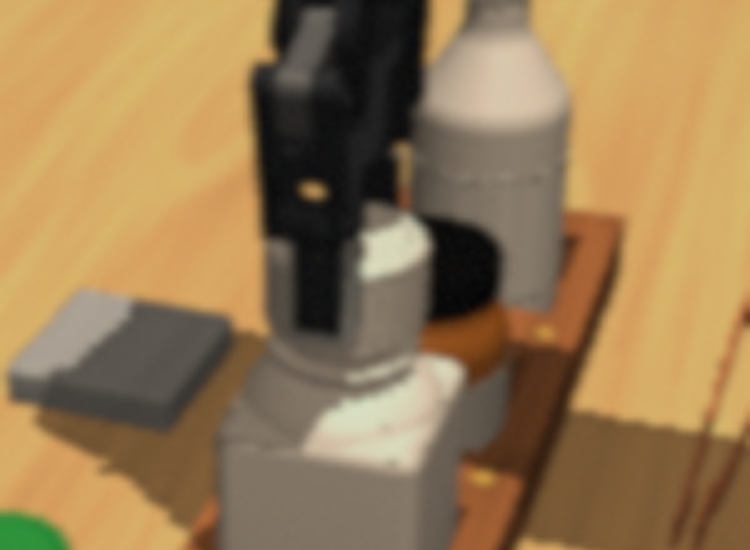

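Width is 51.5 mm here as well, with side forces of about 2 N, so the tool is centred in y too. The picture shows the pad straddling the cap, with its tip at (315,345) just above the cap's lower edge. Next I'll squeeze firmly and press.

drive_tool(steps=[[[0,0,0],[0,0,0]],[[0,0,0],[0,0,0]],[[0,0,-0.002],[0,0,0]],[[0,0,-0.002],[0,0,0]],[[0,0,0],[0,0,0]]], squeeze=80)

```text
time: 7.32
tcp_pos: [560.3, 28.0, 132.9]
tcp_rot: [-0.0, 1.0, 0.006, 0.0]
ft_force: [-4.0, 2.0, 9.0]
width: 50.0
```

drive_tool(steps=[[[0,0,-0.0015],[0,0,0]],[[0,0,-0.001],[0,0,0]],[[0,0,0],[0,0,0]]])

```text
time: 7.7
tcp_pos: [560.5, 28.0, 130.8]
tcp_rot: [-0.001, 1.0, 0.006, 0.001]
ft_force: [-3.4, 2.4, 11.2]
width: 50.4
```

drive_tool(steps=[[[0,0,-0.0015],[0,0,0]],[[0,0,0],[0,0,0]]])

```text
time: 7.95
tcp_pos: [560.6, 28.1, 129.4]
tcp_rot: [-0.001, 1.0, 0.006, 0.001]
ft_force: [-3.9, 2.1, 14.0]
width: 50.1
```

drive_tool(steps=[[[0,0,0],[0,0,4]],[[0,0,0],[0,0,4]],[[0,0,0],[0,0,4]]])

```text
time: 8.32
tcp_pos: [561.2, 27.7, 129.8]
tcp_rot: [-0.0, 0.994, 0.111, 0.001]
ft_force: [-2.0, 1.4, 11.5]
width: 50.4
```

```bash
python3 - <<'E'
from h import *
s=manip.sense();print(s["time"],s["tcp_pos"],s["ft_force"].round(1),s["moment"].round(2),s["width"],s["joints"].round(2))
E
```

```text
8.325 [561.16527492  27.7052614  129.76751483] [-2.   1.4 11.5] [ 0.31  0.45 -0.12] 50.35431041860048 [-0.75  0.42  0.82  1.73 -0.33  1.14 -1.18]
```

drive_tool(steps=[[[0,0,-0.0005],[0,0,5]],[[0,0,0],[0,0,5]],[[0,0,0],[0,0,5]],[[0,0,0],[0,0,5]]])

```text
time: 8.82
tcp_pos: [561.5, 27.9, 129.5]
tcp_rot: [-0.0, 0.959, 0.282, 0.002]
ft_force: [-2.2, 2.6, 13.6]
width: 50.3
```

```bash
python3 - <<'E'
from h import *
s=manip.sense();print(s["time"],s["tcp_pos"],s["ft_force"].round(1),s["moment"].round(2),s["width"],s["joints"].round(2))
E
```

```text
8.825 [561.48082822  27.9179609  129.49326588] [-2.2  2.6 13.6] [ 0.38  0.3  -0.08] 50.3430984823676 [-0.7   0.4   0.75  1.73 -0.29  1.13 -0.86]
```

Torque stays very low and the press force holds at about 13 N, so I'll carry on to 60° or slightly past.

drive_tool(steps=[[[0,0,0],[0,0,6]],[[0,0,0],[0,0,6]],[[0,0,0],[0,0,6]],[[0,0,0],[0,0,6]],[[0,0,0],[0,0,6]]])

```text
time: 9.45
tcp_pos: [561.5, 27.8, 129.6]
tcp_rot: [0.0, 0.853, 0.521, 0.002]
ft_force: [-1.4, 1.8, 12.3]
width: 50.1
```

drive_tool(steps=[[[0,0,0],[0,0,0]],[[0,0,0],[0,0,0]]])

```text
time: 9.7
tcp_pos: [561.5, 27.8, 129.5]
tcp_rot: [0.0, 0.854, 0.52, 0.002]
ft_force: [-1.6, 1.6, 13.0]
width: 49.8
```

```bash
python3 - <<'E'
from h import *
s=manip.sense();print(s["time"],s["tcp_pos"],s["ft_force"].round(1),s["moment"].round(2),s["width"],s["joints"].round(2))
q=s["tcp_rot"];print(2*np.degrees(np.arctan2(q[2],q[1])))
a=manip.get_image("side")
a=cv2.resize(a[95:245,220:370,::-1],(750,750),interpolation=cv2.INTER_CUBIC)[100:650]
cv2.imwrite("pics/c6.png",a)
E
```

```text
9.7 [561.48839616  27.78157096 129.54644309] [-1.6  1.6 13. ] [0.14 0.33 0.13] 49.824964955755526 [-0.62  0.37  0.64  1.72 -0.24  1.12 -0.38]
62.663659999795165
```

View pics/c6.png

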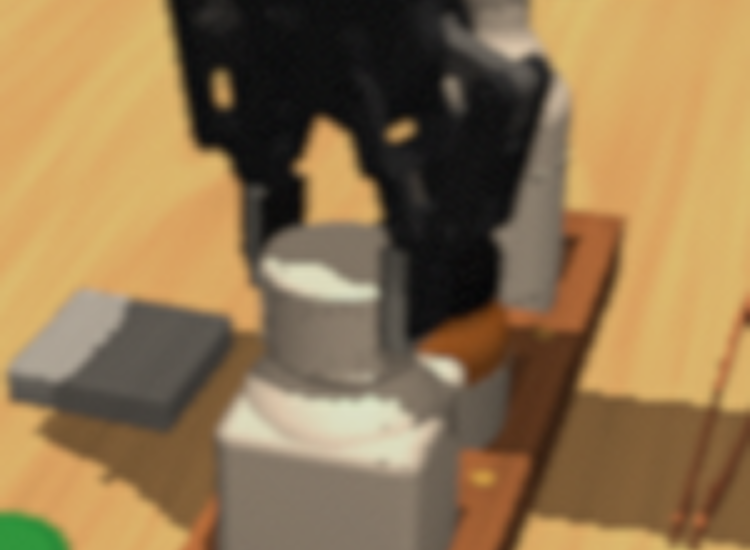

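drive_tool(steps=[[[0,0,0.003],[0,0,0]],[[0,0,0.004],[0,0,0]],[[0,0,0.003],[0,0,0]],[[0,0,0],[0,0,0]],[[0,0,0],[0,0,0]]])

```text
time: 10.38
tcp_pos: [560.6, 27.5, 138.0]
tcp_rot: [0.0, 0.854, 0.52, 0.0]
ft_force: [3.0, 0.1, 4.9]
width: 50.0
```

```bash
python3 - <<'E'
from h import *
s=manip.sense();print(s["time"],s["tcp_pos"],s["ft_force"].round(1),s["moment"].round(2),s["width"],s["joints"].round(2))
a=manip.get_image("side")
a=cv2.resize(a[95:245,220:370,::-1],(750,750),interpolation=cv2.INTER_CUBIC)[100:650]
cv2.imwrite("pics/c7.png",a)
E
```

```text
10.375 [560.57435727  27.54440949 137.97143148] [3.  0.1 4.9] [ 0.04 -0.63 -0.03] 49.999742445736054 [-0.62  0.36  0.65  1.71 -0.24  1.14 -0.39]
```

View pics/c7.png

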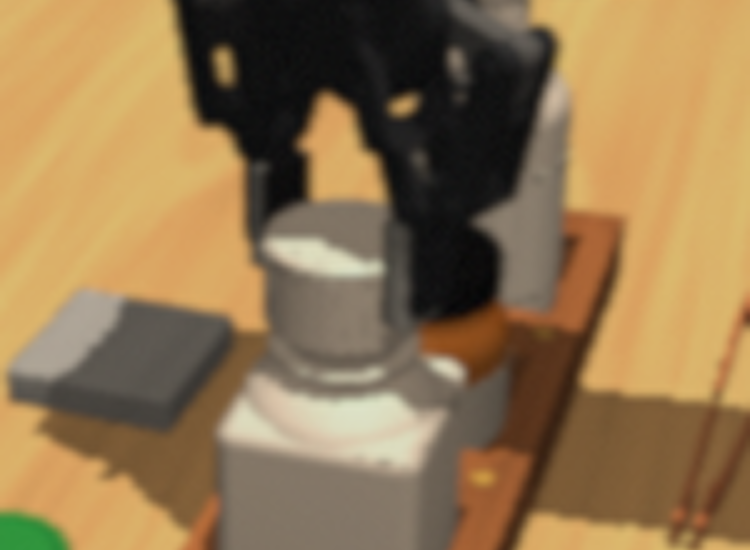

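The force is still +4.9 N upward at 1.5 mm above locked height. That is the spring pushing, not a pull on the bottle, so the cap is free. Lifting on in small steps.

drive_tool(steps=[[[0,0,0.003],[0,0,0]],[[0,0,0.003],[0,0,0]],[[0,0,0.003],[0,0,0]],[[0,0,0],[0,0,0]]])

```text
time: 10.92
tcp_pos: [559.8, 27.6, 146.8]
tcp_rot: [-0.0, 0.854, 0.52, -0.0]
ft_force: [-1.2, -0.4, -1.6]
width: 50.1
```

```bash
python3 - <<'E'
from h import *
s=manip.sense();print(s["time"],s["tcp_pos"],s["ft_force"].round(1),s["moment"].round(2),s["width"])
a=manip.get_image("side")
a=cv2.resize(a[95:245,220:370,::-1],(750,750),interpolation=cv2.INTER_CUBIC)[100:650]
cv2.imwrite("pics/c8.png",a)
E
```

```text
10.925 [559.84018392  27.61782672 146.76578137] [-1.2 -0.4 -1.6] [ 0.    0.03 -0.04] 50.148857135531124
```

View pics/c8.png

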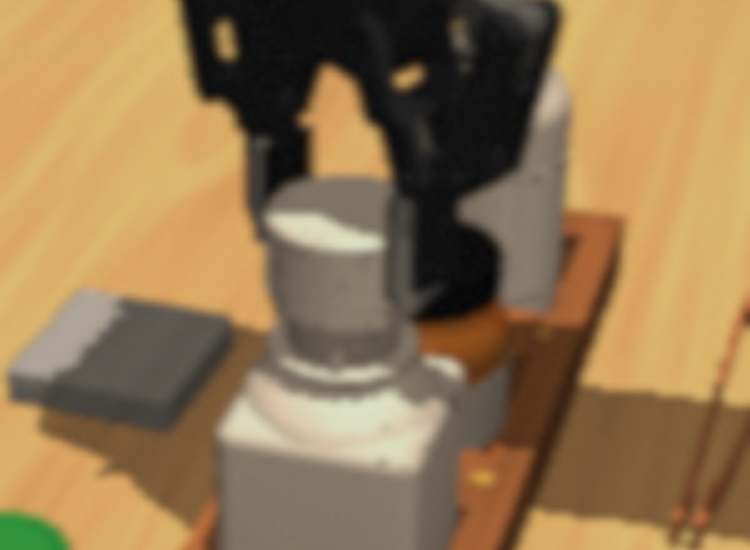

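The cap is rising off the neck (the dark lip band is visible at (340,345)), the force is just the cap's weight, and the bottle hasn't moved. Mouth z ≈ 139, so 5 cm clear puts the cap's edge at 189, which is TCP z ≈ 202.

drive_tool(steps=[[[0,0,0.008],[0,0,0]],[[0,0,0.012],[0,0,0]],[[0,0,0.016],[0,0,0]],[[0,0,0.012],[0,0,0]],[[0,0,0.006],[0,0,0]]])

```text
time: 11.6
tcp_pos: [560.5, 27.7, 202.1]
tcp_rot: [0.0, 0.854, 0.52, 0.001]
ft_force: [1.0, 0.2, -0.6]
width: 49.8
```

drive_tool(steps=[[[0,0,0],[0,0,0]],[[0,0,0],[0,0,0]],[[0,0,0],[0,0,0]]])

```text
time: 11.98
tcp_pos: [559.8, 27.7, 200.2]
tcp_rot: [-0.0, 0.854, 0.52, -0.0]
ft_force: [0.4, -0.3, -1.4]
width: 50.0
```

```bash
python3 - <<'E'
from h import *
a=manip.get_image("side");b=manip.get_image("top")
s=manip.sense();print(s["time"],s["tcp_pos"],s["tcp_rot"],s["ft_force"].round(1),s["moment"].round(2),s["width"])
for l in ["cap","mouth","bottle"]: print(l,[([round(v) for v in d["xyz"]],round(d["confidence"],2)) for d in manip.landmark_of("side",l)][:5])
cv2.imwrite("pics/c9f.png",a[:,:,::-1])
a=cv2.resize(a[75:225,220:370,::-1],(600,600),interpolation=cv2.INTER_CUBIC)
cv2.imwrite("pics/c9.png",a)
E
```

```text
12.075 [559.91219189  27.67137455 200.41111946] [-1.06881900e-04  8.54232167e-01  5.19891612e-01 -3.24312856e-04] [-0.3  0.3 -0. ] [-0.03 -0.02  0.01] 49.97336717564316
cap [([560, 25, 187], 0.89), ([453, 45, 1], 0.81), ([567, 138, 3], 0.68), ([677, 61, -2], 0.58)]
mouth [([558, 30, 138], 0.84)]
bottle [([556, 28, 8], 0.55)]
```

View pics/c9.png

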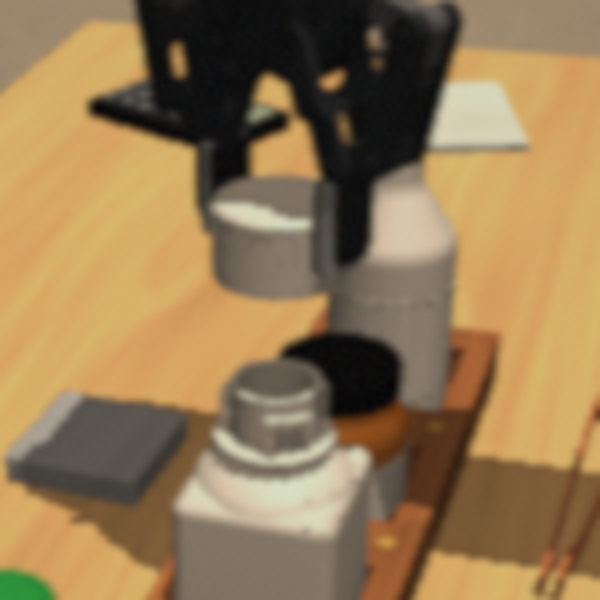

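View pics/c9f.png

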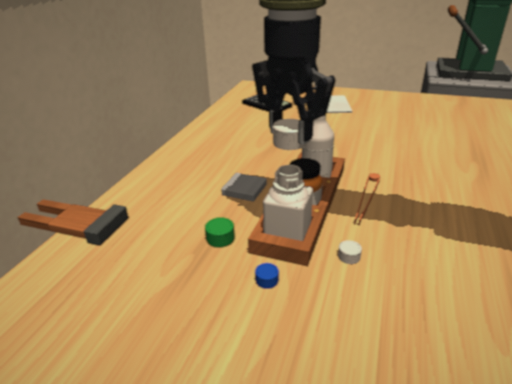

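The cap (crop (265,235)) is off, level in the jaws and above the open neck (275,380). The bottle is seated in its pocket and the bystanders haven't moved. I'll add 2 mm of height, let it settle and hand in.

drive_tool(steps=[[[0,0,0.002],[0,0,0]],[[0,0,0],[0,0,0]],[[0,0,0],[0,0,0]],[[0,0,0],[0,0,0]]])

```text
time: 12.72
tcp_pos: [560.1, 27.7, 202.8]
tcp_rot: [-0.0, 0.854, 0.52, 0.0]
ft_force: [0.1, -1.2, -1.2]
width: 50.0
```

```bash
python3 - <<'E'
from h import *
s=manip.sense();print(s["time"],s["tcp_pos"],s["ft_force"].round(1),s["width"],np.abs(s["joint_vel"]).max())
print(manip.job_done())
E
```

```text
12.725 [560.09130833  27.68665968 202.75507865] [ 0.1 -1.2 -1.2] 50.013789638535634 0.001589332122414841
the job is handed in; nothing more can be done
None
```

The square bottle is open. The gripper is holding its cap level above the mouth, about 5 cm clear. I handed the job in at 12.7 s.

- **What I did:** I gripped the larger white cap at 80 N and pressed it about 7 mm (11.5–14 N while turning). I turned it 62° anticlockwise while it was down, then lifted it straight off.
- **Last checks:** The wrist force was only about the cap's weight, the grip was steady at 50 mm opening and the arm was still. The last picture, taken just before a final 2 mm lift, showed the open neck under the cap, the bottle in its pocket and the other things where they were.
- **Disagreements:** My own first y estimates differed by about 9 mm between cameras (top 26 mm, side 35 mm). Light closing tests with the jaws in two directions gave 28 mm, with side forces near zero. The side network put the cap 5 mm off the mouth in y (25 vs 30 mm), about its stated accuracy. The tool itself was at 27.7 mm, the same as at the grasp.

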